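# Weigh a cheese, then draw the ripening board out and hold it for turning

## Task

Daily check of a board of goat's cheeses: take the cheese nearest the hand-hole off the board and set it down gently in the middle of the spring scale's pan. Then take the board by its hand-hole end and draw it straight out of the rack until its blue line lies right over the rack's outer edge. It would tip there by itself, so finish while holding it level, with its inner end still lying on the rack and the other two cheeses standing in their places, and leave the moulds, salt jar and skimmer where they are.

Things in the scene. Friction and masses are not known exactly. Their poses are not given: they have to be found in the camera images.
- rack: Fixed two-tier steel wire rack, 300 mm (x) by 400 (y), 255 high, on corner posts. Origin: centre of its footprint on the work surface. Its +y points outward, the way the board is drawn. The lower tier's wires (tops at 100 mm) run along y and carry the board; the upper tier (tops of wires at 240 mm, underside 228) covers the whole footprint and carries three cheeses of stock at the back.
- rack_edge (a point): Middle of the rack's outer edge, at the top of the lower tier: the outer ends of the wires and outer face of the end rail. Axes as the rack's: +y points outward.
- board: Loose wooden ripening board, 130 mm wide (x), 560 long (y), 18 thick, about 0.55 kg, on the lower tier, overhanging the edge by 185 to 220 mm at the start. Origin: centre of its underside. Its +y end has the hand-hole, 85 (x) by 42 mm (y) right through, which leaves a 26 mm wide end bar. With its line at the rack's edge it tips unless held; at the end bar this takes only about 2 N upward.
- board_grip (a point): Centre of the board's end bar (26 mm along the board's y, 18 mm thick), at mid-thickness, 267 mm from the board's origin along +y. One finger goes down through the hand-hole (the 42 mm on the -y side of the bar), the other beyond the end of the board; below it is free air down to the work surface.
- board_line (a point): Centre of the 6 mm wide blue line painted across the top of the board and down its two sides, on the top face 340 mm from the outer end. At the start it lies 120 to 155 mm inside the rack's edge.
- cheese_front: Fresh goat's cheese, ivory, an upright disc 64 mm in diameter and 40 mm tall, about 0.13 kg: the one nearest the hand-hole, standing outside the rack, its centre about 115 mm from the board's outer end. Origin: centre of its underside.
- cheese_mid: Same cheese, the second from the hand-hole, about 205 mm from the outer end. Stays on the board. Origin: centre of its underside.
- cheese_back: Same cheese, the third from the hand-hole, about 290 mm from the outer end, under the upper tier. Stays on the board. Origin: centre of its underside.
- scale: Fixed spring scale with white housing, 150 mm (x) by 180 mm (y), dial with red needle on its +x side; origin: centre of its underside. On top is a round flat white pan 170 mm in diameter.
- pan_center (a point): Centre of the pan's upper face (moves with the pan), 141 mm above the work surface when unloaded; a thin dark ring of 80 mm diameter around it marks the middle.
- pan (a joint): How far the pan is pressed down, m: 0 empty, about 0.005 under one cheese, 0.020 on its stop (spring 245 N/m).
- mould_a: Empty white perforated cheese mould, a cup 76 mm across the rim and 85 mm tall; origin: centre of its underside. Leave alone.
- mould_b: A second such mould. Leave alone.
- salt_jar: White salt jar with blue cap, 72 mm in diameter, 95 mm tall; origin: centre of its underside. Leave alone.
- skimmer: Steel skimming spoon, 200 mm long, lying on the work surface. Leave alone.
Mind the look-alikes: they are no part of the job. Leave any yellow look-alike of the cheese_front alone. Leave any green look-alike of the cheese_back alone.

How it is judged (in metres and radians):
On the way, in this order (a step that is already met when the one before it is completed fails the run):
1. the front cheese stands alone in the middle of the scale's pan, let go, pan at rest (horizontal distance between cheese_front and pan_center below 0.015 m and angle between cheese_front's own z axis and vertical below 0.1 rad and contact force between cheese_front and scale above 0.6 N and contact force between each of the arm, the fingers and cheese_front below 0.05 N and contact force between the fingers and scale below 0.05 N and value of joint pan above 0.003 m and linear speed of cheese_front below 0.02 m/s), for 0.2 s.
2. the board, held in the gripper, is drawn out until its line is over the rack's edge (y of board_line in the frame of rack_edge between -0.008 and 0.008 m and contact force between the fingers and board above 1 N), for 0.2 s.
At the end, for the whole second after the job is handed in: Board gripped, still, level (3 deg), straight (6 deg), inner end on the rack, blue line within 8 mm of the rack's outer edge; the other two cheeses upright on it within 15 mm of their places; front cheese upright, untouched, within 15 mm of the pan's centre (all of step 2 and angle between board's own z axis and vertical below 0.05 rad and angle between the y axis of board and the y axis of rack, either way round below 0.1 rad and linear speed of board below 0.01 m/s and contact force between rack and board above 1 N and contact force between scale and board below 0.05 N and z of cheese_mid in the frame of board between 0.015 and 0.021 m and y of cheese_mid in the frame of board between 0.055 and 0.095 m and x of cheese_mid in the frame of board between -0.033 and 0.033 m and angle between each of cheese_mid, cheese_back, cheese_front's own z axis and vertical below 0.1 rad and z of cheese_back in the frame of board between 0.015 and 0.021 m and y of cheese_back in the frame of board between -0.03 and 0.01 m and x of cheese_back in the frame of board between -0.033 and 0.033 m and horizontal distance between cheese_front and pan_center below 0.015 m and contact force between cheese_front and scale above 0.6 N and contact force between the arm and cheese_front below 0.05 N and value of joint pan between 0.003 and 0.01 m); the arm keeps its last pose, push and grip.
It fails at once if the scale's pan is driven down on its stop (cheese dropped or pressed hard) (value of joint pan above 0.019 m).
It fails at once if the board tips (more than 10 degrees) (angle between board's own z axis and vertical above 0.175 rad).
It fails at once if a mould, the salt jar or the skimmer is disturbed (moved by more than 25 mm) (distance of any of mould_a, mould_b, salt_jar, skimmer from where it was at the start of the episode above 0.025 m).
It also fails if it takes over 61 s, if anything falls off the work surface, if the arm or the gripper's body presses on something with over 40 N, if the wrist force passes 120 N, or if a joint passes its speed limit or range.

## Robot

A 7-joint arm with a two-finger parallel gripper is mounted at the origin on the work surface. World frame = base frame: x ahead of the robot, y to its left, z up, the work surface at z = 0. Lengths are in mm, angles in rad, forces in N, time in s.
With the tool pointing down it reaches from about 425 to 875 mm from the base axis. Payload 8.4 kg.
Tool frame: the origin (TCP) lies at the very end of the fingers, on their centre line; the grasp point (between the pads) lies 19 mm behind it; x points along the fingers, z is the direction in which the jaws open and shut, and the axes are right-handed (so a half turn about x gives the same grasp; the last joint's range is limited). The gripper opens to 85 mm and grips with 20 to 120 N. Pads are 22 mm wide; open, the fingers measure 114 mm over their backs; the gripper's body (76 mm by 85 mm) begins 54 mm behind the grasp point. The pads swing forward as they close: fully open they stand 13 mm farther back than shut.
Start: joints at [1.109, 0.333, 0.04, 1.465, -0.013, 1.343, -0.059], TCP at [230.657, -607.669, 231.308] pointing down, gripper open.
Joint ranges: [-2.58, 2.58], [-0.38, 2.09], [-1.3, 1.39], [0.25, 2.4], [-1.5, 4.64], [0.08, 2.09], [-2.65, 2.65]. Speed limits (rad/s): [2.22, 2.22, 2.79, 2.79, 3.14, 3.14, 3.14].

## Interface

Orientations are given as a rotation vector (axis times angle).
In Python, from cell import ctrl, vision gives the robot as it stands.
- The arm moves only by the tool carry_out, never from a script. Its argument "plan" is a list of rows, each a list of 5 numbers: the opening in per cent of the stroke, from 0 (shut) to 100 (fully open), then the shift along the tool's x, y, z in m, then the turn about the tool's x in degrees. In form: [[jaw, x, y, z, twist], ...]. A call has 1 to 5 rows; each row shifts and turns the commanded pose from where the row before left it, along the tool's axes as they then stand; what a row does not reach is not made up. A row lasts 1/10 s, in which the tool goes at most 50 mm and 8.59 degrees, less where a joint would pass 70% of its speed; a pose out of reach is approached as far as the arm can. A call with a gripper value outside its range is refused whole. The fingers move at their own pace and stop on an object; "grip_force" is the grip in N (left out, the last holds). Time passes only in rows, so rows that do not move let the fingers close. It gives the time, the measured TCP pose, the force and the opening at its end, in the units of the state.
- ctrl.state(): the state, without advancing time (a new reading comes with each control period).
- vision.grab_frame(name): name is "scene" or "top"; returns a dict with "image" (420x560x3 uint8, red, green, blue), "mtx" (3x3 intrinsics, pixels), "extrinsics" (4x4, takes a point from camera to world coordinates). Camera axes: x right, y down, z forward; pixel columns grow to the right and rows downward; lengths in mm; the calibration is good to about 2 mm. A picture is of the moment at which its call begins. There is no depth.
- ctrl.hand_in(): hands the job in, once; it reports no verdict.
Trained networks look in the newest picture that a camera, given by its name, has taken for a name from the list of things; names that differ only in an ending like _2 or _b are one class to them, and where a whole thing is asked for, a point or a joint stands for the part that bears it (a point fixed in the world has none). Each returns a list of dicts, best first, with "p" (0 to 1); they miss things now and then, are a little off and sometimes report something else, mostly with a low value. They report only what shows in the picture. A call takes as long as a camera call. They do not tell look-alikes from the thing itself.
- vision.cut_out(camera, thing): "mask" (420x560 bool, what is visible of it) and "centre" ([column, row] in pixels, amid what is visible of it).
- vision.spot_point(camera, thing): "centre" ([column, row] in pixels: a listed point, or the origin of a listed thing).
The state is a dict: "time": time; "joint_positions": joint angles; "joint_velocities": joint speeds; "tau": joint torques, N m; "tool_pos": TCP position; "tcp_rot": TCP orientation; "force": force on the tool from outside, world axes, zero at the start; "moment": the same for the moment, N m; "grip_width": opening from 0.0 (shut) to 1.0 (fully open).
Only numpy, scipy, OpenCV 4.12 (cv2) and the standard library are available. Lean on these libraries where they do the work, as an engineer would, in place of code of your own. Each camera call takes 0.05 s, during which the arm holds its last target. There are 200 camera calls.

## Working session

There is one attempt and no reset: what is moved stays moved. The work goes in short steps, Python scripts to look and compute and a tool call to move; the robot and the scene stay as the last step left them, time stands still between calls to the robot, and variables do not carry over. Pictures are saved under pics/ and viewed, about 8 in all and at most 12, crops included, and the job is handed in when it is done.

Besides the shell and the picture viewer there is one more tool, called after ">>>" as a command line: name --pt "numbers of a row" for each row, then --argument value for the rest. carry_out: Moves the arm, as the interface text tells. Its arguments: {"type":"object","properties":{"plan":{"type":"array","items":{"type":"array","items":{"type":"number"}}},"grip_force":{"type":"number"}},"required":["plan"]}

```bash
mkdir -p pics; ls; cat > h.py <<'E'
import numpy as np,cv2
from cell import ctrl,vision
from scipy.spatial.transform import Rotation as R
def ray(f,px):
    K=f["mtx"];T=np.array(f["extrinsics"]);d=T[:3,:3]@np.linalg.solve(np.array(K),[px[0],px[1],1.]);return T[:3,3],d
def atz(f,px,z):
    o,d=ray(f,px);return (o+d*(z-o[2])/d[2])
def proj(f,p):
    T=np.linalg.inv(np.array(f["extrinsics"]));c=T[:3,:3]@np.array(p,float)+T[:3,3];u=np.array(f["mtx"])@c;return u[:2]/u[2]
def save(f,n,crop=None,s=1):
    im=f["image"]
    if crop: im=im[crop[1]:crop[3],crop[0]:crop[2]]
    cv2.imwrite("pics/"+n,cv2.resize(im[:,:,::-1],None,fx=s,fy=s,interpolation=cv2.INTER_CUBIC))
E
python3 - <<'E'
from h import *
np.set_printoptions(precision=1,suppress=True)
s=ctrl.state();print(s)
F={}
for c in("scene","top"):
    F[c]=f=vision.grab_frame(c);save(f,c+"0.png");print(c,np.array(f["extrinsics"]).round(2).tolist(),np.array(f["mtx"]).round(1).tolist())
Z=dict(rack_edge=100,board_grip=109,board_line=118,cheese_front=118,cheese_mid=118,cheese_back=118,pan_center=141,board=100,rack=0,scale=0,mould_a=0,salt_jar=0,skimmer=0)
for c in("top","scene"):
  for t,z in Z.items():
    for r in vision.spot_point(c,t)[:4]:
        print(c,t,round(r["p"],2),np.array(r["centre"]).round(1),atz(F[c],r["centre"],z))
E
```

```text
pics
{'time': 0.0, 'joint_positions': array([ 1.1,  0.3,  0. ,  1.5, -0. ,  1.3, -0.1]), 'joint_velocities': array([ 0., -0.,  0., -0., -0.,  0.,  0.]), 'tau': array([ -0. , -65.9,   1.4, -40.6,   0. ,   0. ,  -0. ]), 'tool_pos': array([ 230.5, -607.2,  230.4]), 'tcp_rot': array([ 0.9,  1.4, -0.9]), 'force': array([ 0.3, -0.2, -1.1]), 'moment': array([ 0., -0., -0.]), 'grip_width': 1.0026572531457196}
scene [[-0.0, 0.77, -0.63, 1173.05], [1.0, 0.0, -0.01, 42.86], [-0.0, -0.63, -0.77, 935.93], [0.0, 0.0, 0.0, 1.0]] [[381.0, 0.0, 279.1], [0.0, 381.0, 208.6], [0.0, 0.0, 1.0]]
top [[-0.03, -0.98, 0.19, 317.57], [-1.0, 0.03, 0.0, 3.96], [-0.01, -0.19, -0.98, 1080.85], [0.0, 0.0, 0.0, 1.0]] [[434.2, 0.0, 276.0], [0.0, 434.2, 210.4], [0.0, 0.0, 1.0]]
top board_grip 0.7 [251.8 179.1] [576.4  59.  109. ]
top board_line 0.78 [394.8 188.3] [ 542.9 -266.4  118. ]
top board_line 0.43 [132.5 157.4] [633.9 333.8 118. ]
top board_line 0.29 [207.6 203.4] [520.1 159.7 118. ]
top cheese_front 0.82 [294.1 187.1] [552.3 -37.6 118. ]
top cheese_front 0.72 [276.5 246.2] [418.5   6.3 118. ]
top cheese_front
[... 1265 characters left out ...]
cene cheese_back 0.71 [251.1 222.3] [550.4 -38.3 118. ]
scene cheese_back 0.66 [181.8 182.7] [ 404.1 -249.8  118. ]
scene pan_center 0.72 [404.3 190. ] [453.9 388.1 141. ]
scene board 0.88 [191.  226.6] [ 551.6 -203.8  100. ]
scene rack 0.63 [159.  236.7] [ 515.  -323.7    0. ]
scene rack 0.48 [408.8 190.4] [328.2 463.8   0. ]
scene scale 0.76 [397.  225.3] [471.9 397.3   0. ]
scene scale 0.74 [168.3 219.4] [ 449.4 -308.1    0. ]
scene mould_a 0.74 [366.4 311.2] [750.7 264.3   0. ]
scene mould_a 0.63 [402.5 280.9] [662.4 375.8   0. ]
scene salt_jar 0.91 [329.8 318.3] [770.2 167.7   0. ]
scene salt_jar 0.6 [407.5 189.6] [324.6 460.3   0. ]
scene salt_jar 0.32 [398.  222.9] [462.7 402.2   0. ]
```

View pics/scene0.png

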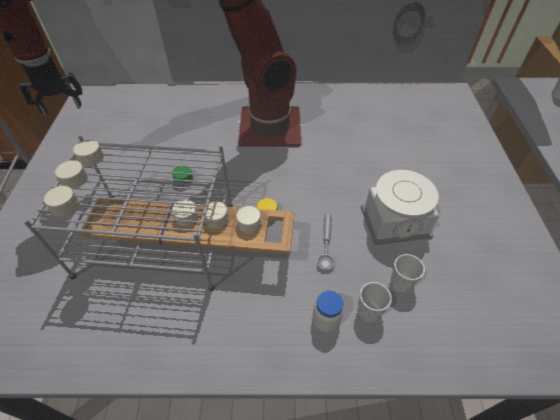

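View pics/top0.png

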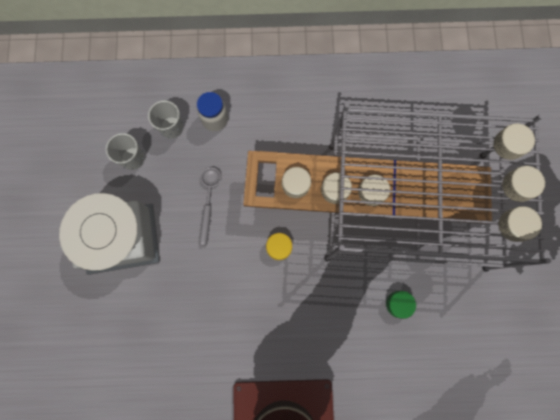

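Scene shows the board with three ivory cheeses, hand-hole toward +y, scale at left in the top view. Candidates for the front cheese, top-view pixels: front on board (296,181), mid (337,186), back (376,188), yellow (279,246), green (402,304), stock (518,140), (526,184), (523,222). I choose (296,181), beside the hand-hole. Next is a close rectified crop for the check plus edge measurements.

```bash
python3 - <<'E'
from h import *
np.set_printoptions(precision=1,suppress=True)
F={}
def rect(f,z,x0,x1,y0,y1,s):
    # out: col = (y1-y)*s, row=(x1-x)*s
    src=np.float32([proj(f,(x,y,z)) for x,y in((x1,y1),(x1,y0),(x0,y0),(x0,y1))])
    w,h=int((y1-y0)*s),int((x1-x0)*s)
    M=cv2.getPerspectiveTransform(src,np.float32([[0,0],[w,0],[w,h],[0,h]]))
    return cv2.warpPerspective(f["image"],M,(w,h),flags=cv2.INTER_CUBIC)
f=vision.grab_frame("top");g=vision.grab_frame("scene")
a=rect(f,118,430,700,-400,100,1.6)[:,:,::-1].copy();
for y in range(-400,101,50): cv2.line(a,(int((100-y)*1.6),0),(int((100-y)*1.6),8),(0,255,255),1)
for x in range(450,700,50): cv2.line(a,(0,int((700-x)*1.6)),(8,int((700-x)*1.6)),(0,255,255),1)
cv2.imwrite("pics/rect.png",a)
b=rect(g,118,430,700,-400,100,1.6)[:,:,::-1];cv2.imwrite("pics/rect2.png",b)
for c,ff in(("top",f),("scene",g)):
  m=vision.cut_out(c,"board")[0]; print(c,m["p"],m["mask"].sum())
  ys,xs=np.nonzero(m["mask"]);P=np.array([atz(ff,(x,y),118)[:2] for x,y in zip(xs,ys)],np.float32)
  print(cv2.minAreaRect(P),cv2.boxPoints(cv2.minAreaRect(P)))
  for t,z in(("cheese_front",158),("pan_center",141),("cheese_mid",158)):
   for m in vision.cut_out(c,t)[:5]:
    ys,xs=np.nonzero(m["mask"]);print(t,round(m["p"],2),np.array(m["centre"]),len(xs),atz(ff,m["centre"],z),ff["image"][m["mask"]].mean(0))
E
```

```text
top 0.96 10276
((550.46435546875, -204.7064208984375), (560.7408447265625, 137.51336669921875), 84.41573333740234) [[ 454.8 -477.1]
 [ 591.6 -490.4]
 [ 646.2   67.6]
 [ 509.3   81. ]]
cheese_front 0.85 [295.6 184.1] 725 [549.2 -39.3 158. ] [180.4 170.9 151.3]
cheese_front 0.65 [276.7 244.5] 622 [417.9   5.7 158. ] [179.1 152.   52.8]
cheese_front 0.2 [464.4 194.3] 14694 [ 515.7 -404.9  158. ] [115.6 110.5 106.9]
pan_center 0.9 [ 97.6 231.6] 4718 [459.2 396.7 141. ] [187.6 183.2 172.3]
pan_center 0.22 [488.2 185.9] 10637 [ 536.9 -467.2  141. ] [119.  114.1 109.3]
cheese_mid 0.91 [332.4 187.2] 530 [ 539.9 -119.4  158. ] [165.2 156.8 139.1]
scene 0.87 5797
((555.2223510742188, -206.97586059570312), (563.9608764648438, 145.94113159179688), 84.8749771118164) [[ 457.4 -481.3]
 [ 602.7 -494.3]
 [ 653.1   67.4]
 [ 507.7   80.4]]
cheese_front 0.71 [263.9 201.9] 210 [512.2  -3.5 158. ] [203.2 178.5  75.8]
cheese_front 0.67 [250.2 216.4] 544 [561.6 -37.7 158. ] [174.3 170.2 155.3]
pan_center 0.88 [407.9 190.2] 2228 [454.7 398.  141. ] [205.2 202.5 193.1]
cheese_mid 0.72 [217.9 213.3] 473 [ 551.4 -122.7  158. ] [155.7 151.  137.7]
```

View pics/rect.png

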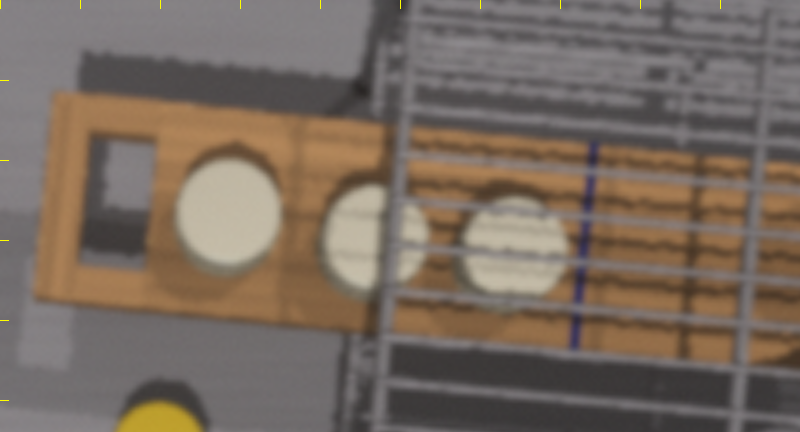

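View pics/rect2.png

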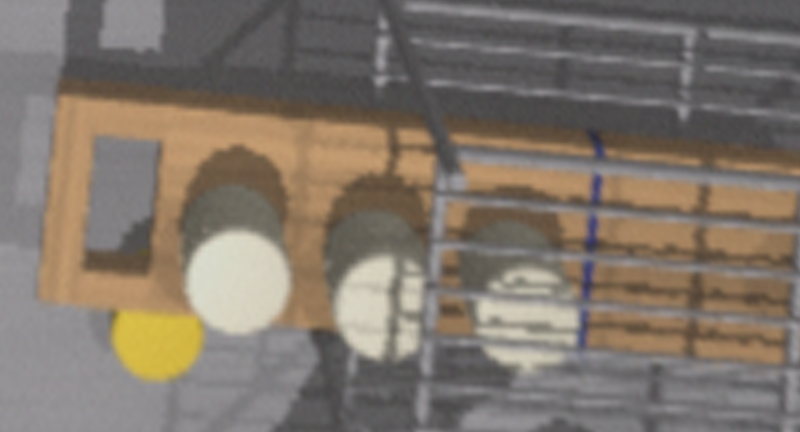

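The rectified crops confirm the front cheese: ivory, next to the hand-hole, at (228,213), clear of the yellow one (160,430). Estimates:
- Cheese: about (556,-42).
- Board yaw: about 5.3° (board +y leaning toward +x).
- Rack edge: y about -129 at the board.
- Blue line: y about -265.

Next I work out the moves.

```bash
cat >> h.py <<'E'
def rel(target,jawdir=None,s=None):
    s=s or ctrl.state();Rm=R.from_rotvec(s["tcp_rot"]).as_matrix();p=np.array(s["tool_pos"])
    print("t",round(s["time"],2),"pos",p.round(1),"x",Rm[:,0].round(3),"z",Rm[:,2].round(3),"F",np.array(s["force"]).round(1),"w",round(s["grip_width"],3))
    tw=0
    if jawdir is not None:
        d=Rm.T@np.array([*jawdir,0.]);tw=np.degrees(np.arctan2(-d[1],d[2]));tw=(tw+90)%180-90
    print("  shift m",((Rm.T@(np.array(target,float)-p))/1000).round(4),"twist now",round(tw,2))
E
python3 -c "
from h import *
a=np.radians(5.3)
rel((556,-42,400),(np.cos(a),-np.sin(a)));print(ctrl.state()['joint_positions'].round(3))"
```

```text
t 1.9 pos [ 230.6 -607.7  231.3] x [-0.  0. -1.] z [ 0.355 -0.935 -0.   ] F [-0.  -0.4  0.4] w 1.004
  shift m [-0.1687  0.5049 -0.4134] twist now -63.92
[ 1.109  0.333  0.04   1.465 -0.013  1.343 -0.059]
```

>>> carry_out --pt "100 -0.04 0 0 0" --pt "100 -0.045 0 0 0" --pt "100 -0.045 0 0 0" --pt "100 -0.04 0 0 0" --pt "100 0 0.035 -0.029 0" --grip_force 25

```text
time: 2.4
tool_pos: [249.8, -573.1, 407.1]
tcp_rot: [0.937, 1.349, -0.949]
force: [0.0, 0.9, -0.3]
grip_width: 1.002
```

>>> carry_out --pt "100 0 0.037 -0.03 0" --pt "100 0 0.037 -0.03 0" --pt "100 0 0.037 -0.03 0" --pt "100 0 0.037 -0.03 0" --pt "100 0 0.037 -0.03 0"

```text
time: 2.9
tool_pos: [373.4, -360.4, 401.6]
tcp_rot: [0.938, 1.359, -0.938]
force: [0.9, 0.3, -0.2]
grip_width: 0.997
```

>>> carry_out --pt "100 0 0.037 -0.03 0" --pt "100 0 0.037 -0.03 0" --pt "100 0 0.037 -0.03 0" --pt "100 0 0.037 -0.03 0" --pt "100 0 0.037 -0.03 0"

```text
time: 3.4
tool_pos: [493.1, -154.5, 401.7]
tcp_rot: [0.938, 1.358, -0.938]
force: [1.0, -1.5, -0.3]
grip_width: 0.999
```

>>> carry_out --pt "100 0 0 0 -8.5" --pt "100 0 0 0 -8.5" --pt "100 0 0 0 -8.5" --pt "100 0 0 0 -8.5" --pt "100 0 0 0 -8.5"

```text
time: 3.9
tool_pos: [492.5, -156.3, 401.4]
tcp_rot: [0.361, 1.54, -0.361]
force: [0.4, 0.2, -0.4]
grip_width: 1.003
```

>>> carry_out --pt "100 0 0 0 -8.5" --pt "100 0 0 0 -8.5" --pt "100 0 0 0 -4.4" --pt "100 0 0 0 0" --pt "100 0 0 0 0"

```text
time: 4.4
tool_pos: [492.5, -156.4, 401.4]
tcp_rot: [0.075, 1.569, -0.075]
force: [0.2, 0.2, 0.0]
grip_width: 0.999
```

```bash
python3 -c "
from h import *
a=np.radians(5.3)
rel((556,-42,200),(np.cos(a),-np.sin(a)));print(ctrl.state()['joint_positions'].round(3))"
```

```text
t 4.4 pos [ 492.5 -156.4  401.4] x [ 0. -0. -1.] z [ 0.995 -0.095  0.   ] F [0.2 0.2 0. ] w 0.999
  shift m [0.2014 0.1199 0.0523] twist now -0.17
[ 0.599  0.046 -0.392  1.466  0.018  1.633  0.113]
```

>>> carry_out --pt "100 0 0.04 0.0175 0" --pt "100 0 0.04 0.0175 0" --pt "100 0 0.04 0.0173 0" --pt "100 0.045 0 0 0" --pt "100 0.045 0 0 0"

```text
time: 4.9
tool_pos: [556.9, -39.7, 311.0]
tcp_rot: [0.073, 1.567, -0.072]
force: [0.5, -0.6, -0.9]
grip_width: 0.999
```

>>> carry_out --pt "100 0.045 0 0 0" --pt "100 0.045 0 0 0" --pt "100 0.021 0 0 0" --pt "100 0 0 0 0"

```text
time: 5.3
tool_pos: [553.7, -41.8, 197.0]
tcp_rot: [0.075, 1.575, -0.074]
force: [-0.2, -0.2, 0.3]
grip_width: 0.997
```

```bash
python3 - <<'E'
from h import *
a=np.radians(5.3)
rel((556,-42,124),(np.cos(a),-np.sin(a)))
f=vision.grab_frame("top");g=vision.grab_frame("scene")
A=f["image"][140:240,230:350];B=g["image"][160:260,200:320]
im=cv2.resize(np.hstack([A,B])[:,:,::-1],None,fx=3.3,fy=3.3,interpolation=cv2.INTER_CUBIC)
cv2.imwrite("pics/c1.png",im)
p=ctrl.state()["tool_pos"];print(proj(f,p),proj(g,p))
E
```

```text
t 5.3 pos [553.7 -41.8 197. ] x [-0.006  0.001 -1.   ] z [ 0.995 -0.095 -0.006] F [-0.2 -0.2  0.3] w 0.997
  shift m [0.073  0.0001 0.0027] twist now -0.13
[297.37192174 175.81887813] [247.65176548 204.07129251]
```

View pics/c1.png

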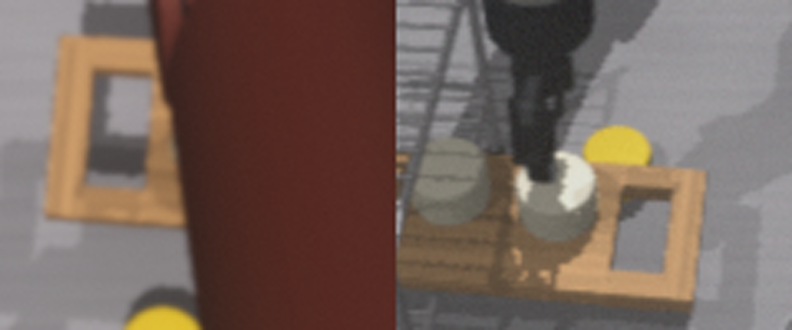

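The crop shows the near finger at about (243,212) in the scene image, lined up with the front cheese's top at (248,215). Next I go down and grip.

>>> carry_out --pt "100 0.025 0 0.002 0" --pt "100 0.025 0 0 0" --pt "100 0.018 0 0 0" --pt "100 0.005 0 0 0" --pt "100 0 0 0 0"

```text
time: 5.9
tool_pos: [558.5, -41.9, 128.5]
tcp_rot: [0.073, 1.568, -0.073]
force: [0.2, -0.2, 0.1]
grip_width: 1.0
```

>>> carry_out --pt "60 0 0 0 0" --pt "50 0 0 0 0" --pt "50 0 0 0 0" --pt "50 0 0 0 0" --pt "50 0 0 0 0"

```text
time: 6.4
tool_pos: [558.7, -41.6, 128.5]
tcp_rot: [0.073, 1.567, -0.073]
force: [1.6, 1.1, 5.9]
grip_width: 0.74
```

```bash
python3 -c "
from h import *
rel((556,-42,250))"
```

```text
t 6.4 pos [558.7 -41.6 128.5] x [ 0.002  0.    -1.   ] z [ 0.996 -0.092  0.002] F [1.6 1.1 5.9] w 0.74
  shift m [-0.1215 -0.0006 -0.0024] twist now 0
```

>>> carry_out --pt "50 -0.01 0 0 0" --pt "50 -0.03 0 0 0" --pt "50 -0.04 0 0 0" --pt "50 -0.035 0 0 0" --pt "50 0 0 0 0"

```text
time: 6.9
tool_pos: [559.8, -41.8, 247.9]
tcp_rot: [0.072, 1.562, -0.073]
force: [0.6, 0.0, -1.0]
grip_width: 0.743
```

>>> carry_out --pt "50 0 0.02 -0.007 0" --pt "50 0 0.035 -0.012 0" --pt "50 0 0.04 -0.013 0" --pt "50 0 0.04 -0.013 0" --pt "50 0 0.04 -0.013 0"

```text
time: 7.4
tool_pos: [515.1, 138.8, 241.9]
tcp_rot: [0.073, 1.571, -0.074]
force: [0.2, 0.5, -1.1]
grip_width: 0.739
```

>>> carry_out --pt "50 0 0.04 -0.013 0" --pt "50 0 0.04 -0.013 0" --pt "50 0 0.04 -0.013 0" --pt "50 0 0.04 -0.013 0" --pt "50 0 0.035 -0.012 0"

```text
time: 7.9
tool_pos: [469.3, 339.4, 241.9]
tcp_rot: [0.072, 1.57, -0.073]
force: [0.4, -0.8, -1.4]
grip_width: 0.745
```

>>> carry_out --pt "50 0 0.03 -0.01 0" --pt "50 0 0.015 -0.005 0" --pt "50 0 0 0 0" --pt "50 0 0 0 0"

```text
time: 8.3
tool_pos: [459.6, 383.4, 241.7]
tcp_rot: [0.072, 1.57, -0.073]
force: [0.7, -0.7, -1.3]
grip_width: 0.739
```

```bash
python3 - <<'E'
from h import *
f=vision.grab_frame("top");g=vision.grab_frame("scene")
rel((456.5,397,165))
for c,ff in(("top",f),("scene",g)):
  print(c,"pan",[(round(m["p"],2),atz(ff,m["centre"],141).round(1)) for m in vision.spot_point(c,"pan_center")[:3]])
  print(c,"tcp",proj(ff,ctrl.state()["tool_pos"]),[(round(m["p"],2),np.round(m["centre"],1)) for m in vision.spot_point(c,"cheese_front")[:5]])
A=f["image"][160:290,40:180];B=g["image"][120:250,330:470]
cv2.imwrite("pics/c2.png",cv2.resize(np.hstack([A,B])[:,:,::-1],None,fx=2.8,fy=2.8,interpolation=cv2.INTER_CUBIC))
E
```

```text
t 8.4 pos [460.4 382.5 242. ] x [-0.    -0.001 -1.   ] z [ 0.996 -0.094 -0.   ] F [-0.2 -0.2 -1.4] w 0.74
  shift m [ 0.077   0.0142 -0.0053] twist now 0
top pan [(0.87, array([460.8, 400.3, 141. ])), (0.59, array([ 499.3, -285.3,  141. ]))]
top tcp [ 83.69706114 223.64286677] [(0.95, array([ 87.3, 226.3])), (0.69, array([277.5, 247.3]))]
scene pan [(0.73, array([458.5, 393.3, 141. ]))]
scene tcp [412.56659042 165.5498783 ] [(0.72, array([411.9, 163.4])), (0.47, array([265.4, 213.4]))]
```

View pics/c2.png

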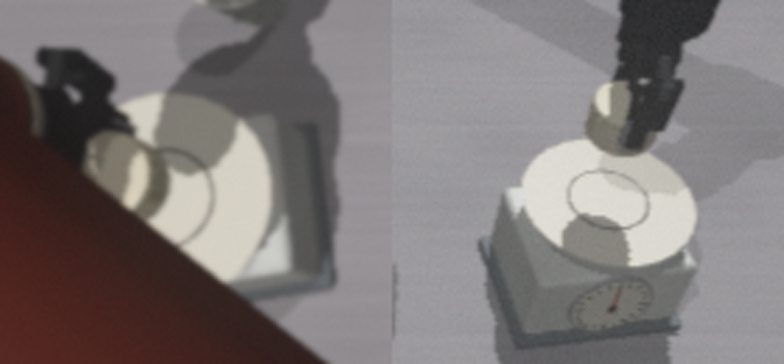

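```bash
python3 - <<'E'
from h import *
g=vision.grab_frame("scene");f=vision.grab_frame("top")
A=g["image"][135:190,385:450];B=f["image"][190:255,55:120][:55]
cv2.imwrite("pics/c3.png",cv2.resize(np.hstack([A,B])[:,:,::-1],None,fx=6,fy=6,interpolation=cv2.INTER_CUBIC))
p=np.array(ctrl.state()["tool_pos"])
# predicted upright cheese outline, TCP z=242 -> base 231.5, top 271.5
for n,ff,o in(("scene",g,(385,135)),("top",f,(55,190))):
  for z in(-10.5,29.5):
    P=[(proj(ff,p+[32*np.cos(t),32*np.sin(t),z])-o)*6 for t in np.linspace(0,6.28,9)[:8]];print(n,z,np.round([np.min(P,0),np.max(P,0),np.mean(P,0)]).tolist())
E
```

```text
scene -10.5 [[87.0, 149.0], [234.0, 253.0], [160.0, 201.0]]
scene 29.5 [[109.0, 81.0], [262.0, 185.0], [186.0, 133.0]]
top -10.5 [[86.0, 113.0], [280.0, 304.0], [183.0, 208.0]]
top 29.5 [[26.0, 89.0], [229.0, 289.0], [127.0, 189.0]]
```

View pics/c3.png

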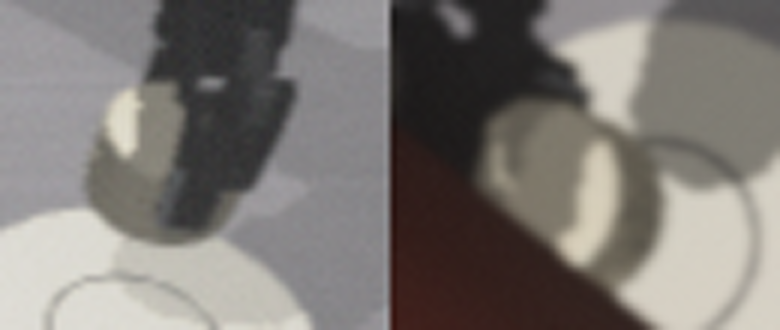

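The cheese hangs upright and centred in the jaws. Its outline matches the projected upright disc within about 2 px in both views. The pan centre is about (458,397), so I set it down there.

>>> carry_out --pt "50 0.01 0.014 -0.0037 0" --pt "50 0.03 0 0 0" --pt "50 0.025 0 0 0" --pt "50 0.01 0 0 0" --pt "50 0.006 0 0 0"

```text
time: 9.2
tool_pos: [457.3, 397.9, 160.7]
tcp_rot: [0.073, 1.57, -0.074]
force: [-0.2, -0.1, -0.9]
grip_width: 0.738
```

>>> carry_out --pt "50 0.003 0 0 0" --pt "50 0.003 0 0 0" --pt "50 0.001 0 0 0" --pt "50 0 0 0 0"

```text
time: 9.6
tool_pos: [457.6, 398.4, 154.8]
tcp_rot: [0.073, 1.569, -0.073]
force: [0.2, 0.0, -1.7]
grip_width: 0.735
```

```bash
python3 -c "
from h import *
rel((458,397,148))"
```

```text
t 9.6 pos [457.6 398.4 154.8] x [ 0.001  0.    -1.   ] z [ 0.996 -0.093  0.001] F [ 0.2  0.  -1.7] w 0.735
  shift m [ 0.0068 -0.0014  0.0006] twist now 0
```

>>> carry_out --pt "50 0.003 -0.001 0.0 0" --pt "50 0.002 0 0 0" --pt "50 0.002 0 0 0" --pt "50 0 0 0 0" --pt "50 0 0 0 0"

```text
time: 10.1
tool_pos: [457.4, 397.2, 147.4]
tcp_rot: [0.073, 1.569, -0.073]
force: [0.3, -0.3, -0.0]
grip_width: 0.736
```

```bash
python3 -c "
from h import *
rel((458,397,148))"
```

```text
t 10.1 pos [457.4 397.2 147.4] x [ 0. -0. -1.] z [ 0.996 -0.093  0.   ] F [ 0.3 -0.3 -0. ] w 0.736
  shift m [-0.0006 -0.0002  0.0006] twist now 0
```

The pan now bears the cheese: the z-force rose from -1.5 to 0 N. I release it slowly.

>>> carry_out --pt "78 0 0 0 0" --pt "85 0 0 0 0" --pt "95 0 0 0 0" --pt "100 0 0 0 0" --pt "100 0 0 0 0"

```text
time: 10.6
tool_pos: [457.3, 397.3, 147.4]
tcp_rot: [0.073, 1.57, -0.073]
force: [-0.2, 0.0, -0.3]
grip_width: 1.002
```

>>> carry_out --pt "100 -0.01 0 0 0" --pt "100 -0.03 0 0 0" --pt "100 -0.04 0 0 0" --pt "100 -0.04 0 0 0" --pt "100 0 0 0 0"

```text
time: 11.1
tool_pos: [458.5, 399.5, 274.1]
tcp_rot: [0.077, 1.563, -0.068]
force: [0.7, 1.0, -0.2]
grip_width: 0.999
```

```bash
python3 - <<'E'
from h import *
a=np.radians(5.3)
rel((576,58,270),(np.sin(a),np.cos(a)))
f=vision.grab_frame("top");g=vision.grab_frame("scene")
for c,ff in(("top",f),("scene",g)):
  for t,z in(("cheese_front",137),("pan_center",136),("board_grip",109),("board_line",118),("rack_edge",100)):
    print(c,t,[(round(m["p"],2),atz(ff,m["centre"],z).round(1)) for m in vision.spot_point(c,t)[:3]])
A=f["image"][160:290,40:180];B=g["image"][120:250,330:470]
cv2.imwrite("pics/c4.png",cv2.resize(np.hstack([A,B])[:,:,::-1],None,fx=2.8,fy=2.8,interpolation=cv2.INTER_CUBIC))
E
```

```text
t 11.1 pos [458.5 399.5 274.1] x [ 0.007  0.006 -1.   ] z [ 0.996 -0.092  0.006] F [ 0.7  1.  -0.2] w 0.999
  shift m [ 0.0029 -0.3292  0.1486] twist now 90.0
top cheese_front [(0.91, array([415.2,   5. , 137. ])), (0.64, array([453.9, 400.5, 137. ]))]
top pan_center [(0.92, array([457.2, 396.9, 136. ]))]
top board_grip [(0.8, array([575.6,  66.5, 109. ]))]
top board_line []
top rack_edge []
scene cheese_front [(0.91, array([451.1, 400.9, 137. ]))]
scene pan_center [(0.73, array([458.5, 391.8, 136. ]))]
scene board_grip [(0.77, array([568.1,  62.5, 109. ]))]
scene board_line [(0.7, array([ 544.8, -270.4,  118. ])), (0.19, array([ 569.3, -210.1,  118. ]))]
scene rack_edge []
```

View pics/c4.png

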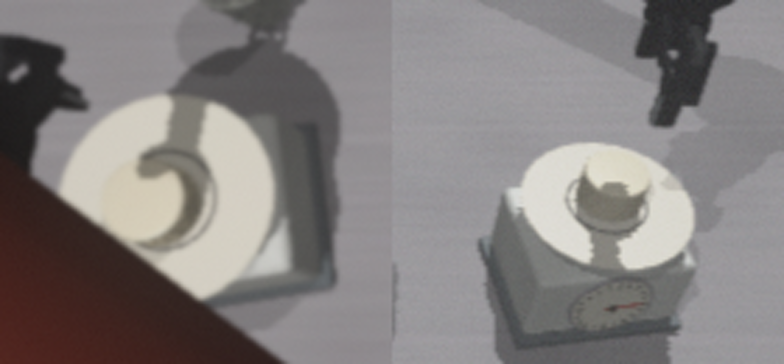

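The cheese stands upright inside the ring at scene pixel (408,192), and the needle has moved, so step 1 looks met. Next is the board's end bar at about (575,58.5), yaw 5.3°.

>>> carry_out --pt "62 0 -0.03 0.014 0" --pt "62 0 -0.045 0.02 0" --pt "62 0 -0.045 0.02 0" --pt "62 0 -0.045 0.02 0" --pt "62 0 -0.045 0.02 0"

```text
time: 12.2
tool_pos: [531.7, 177.6, 267.5]
tcp_rot: [0.073, 1.569, -0.073]
force: [0.5, 0.9, 0.4]
grip_width: 0.622
```

>>> carry_out --pt "62 0 -0.045 0.02 0" --pt "62 0 -0.045 0.02 0" --pt "62 0 -0.029 0.0145 0" --pt "62 0 0 0 0"

```text
time: 12.6
tool_pos: [576.1, 49.4, 266.6]
tcp_rot: [0.078, 1.57, -0.081]
force: [-0.4, 0.1, 0.5]
grip_width: 0.622
```

```bash
python3 -c "
from h import *
a=np.radians(5.3)
rel((575,58.5,270),(np.sin(a),np.cos(a)));print(ctrl.state()['joint_positions'].round(2))"
```

```text
t 12.6 pos [576.1  49.4 266.6] x [-0.001 -0.002 -1.   ] z [ 0.995 -0.101 -0.   ] F [-0.4  0.1  0.5] w 0.622
  shift m [-0.0034  0.0089 -0.002 ] twist now 89.5
[ 0.35  0.22 -0.6   1.57  0.13  1.39 -0.36]
```

>>> carry_out --pt "62 0 0.009 -0.002 -8.5" --pt "62 0 0 0 -8.5" --pt "62 0 0 0 -8.5" --pt "62 0 0 0 -8.5" --pt "62 0 0 0 -8.5"

```text
time: 13.1
tool_pos: [573.3, 66.0, 267.3]
tcp_rot: [-0.513, 1.509, 0.514]
force: [0.9, -0.8, -1.0]
grip_width: 0.619
```

>>> carry_out --pt "62 0 0 0 -8.5" --pt "62 0 0 0 -8.5" --pt "62 0 0 0 -8.5" --pt "62 0 0 0 -8.5" --pt "62 0 0 0 -8.5"

```text
time: 13.6
tool_pos: [573.3, 66.0, 267.3]
tcp_rot: [-1.081, 1.286, 1.081]
force: [-0.1, 0.0, -0.0]
grip_width: 0.621
```

>>> carry_out --pt "62 0 0 0 -5.5" --pt "62 0.04 0 0 0" --pt "62 0.04 0 0 0" --pt "62 0.03 0 0 0" --pt "62 0 0 0 0"

```text
time: 14.1
tool_pos: [570.8, 65.1, 153.4]
tcp_rot: [-1.145, 1.253, 1.152]
force: [0.1, -0.1, 0.2]
grip_width: 0.617
```

```bash
python3 - <<'E'
from h import *
a=np.radians(5.3)
rel((575,58.5,88),(np.sin(a),np.cos(a)))
f=vision.grab_frame("top");g=vision.grab_frame("scene")
for c,ff in(("top",f),("scene",g)):
  print(c,[(round(m["p"],2),atz(ff,m["centre"],109).round(1)) for m in vision.spot_point(c,"board_grip")[:3]])
A=f["image"][140:230,220:330];B=g["image"][180:270,240:350]
cv2.imwrite("pics/c5.png",cv2.resize(np.hstack([A,B])[:,:,::-1],None,fx=3.6,fy=3.6,interpolation=cv2.INTER_CUBIC))
p=ctrl.state()["tool_pos"]
for q in(p,(575,58.5,109)): print((proj(f,q)-[220,140])*3.6,(proj(g,q)-[240-110,180])*3.6)
E
```

```text
t 14.1 pos [570.8  65.1 153.4] x [-0.007 -0.    -1.   ] z [ 0.083  0.997 -0.001] F [ 0.1 -0.1  0.2] w 0.617
  shift m [ 0.0654 -0.0052 -0.0062] twist now 0.54
top [(0.72, array([714.3, 251.8, 109. ]))]
scene [(0.61, array([608.9, 155.3, 109. ])), (0.6, array([574.1,  57.8, 109. ])), (0.49, array([ 555.2, -200.2,  109. ]))]
[ 98.42467014 122.61507193] [576.41675211 144.09503617]
[115.36507608 142.78006514] [565.38573617 186.01884958]
```

View pics/c5.png

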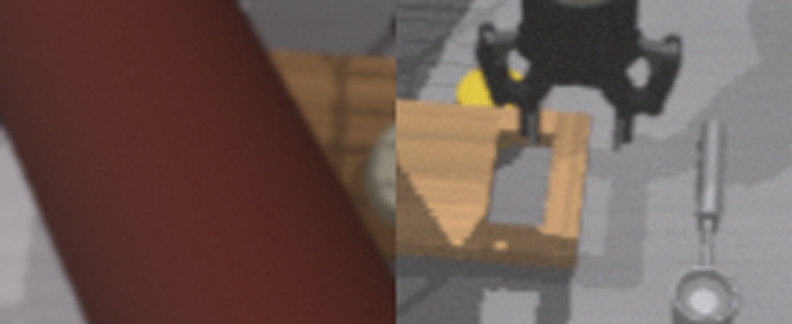

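The crop shows the fingertips at scene crop (533,142) and (622,145), straddling the bar, whose centre is at (566,186). I need -6 mm along the jaw axis, then go down.

>>> carry_out --pt "62 0 -0.002 -0.006 0.4" --pt "62 0 0 0 0" --pt "62 0.02 0 0 0" --pt "62 0.02 0 0 0" --pt "62 0.015 0 0 0"

```text
time: 14.8
tool_pos: [575.1, 58.5, 101.8]
tcp_rot: [-1.142, 1.251, 1.141]
force: [0.1, -0.7, -0.3]
grip_width: 0.62
```

```bash
python3 - <<'E'
from h import *
a=np.radians(5.3)
rel((575,58.5,88),(np.sin(a),np.cos(a)))
E
```

```text
t 14.8 pos [575.1  58.5 101.8] x [ 0. -0. -1.] z [ 0.092  0.996 -0.   ] F [ 0.1 -0.7 -0.3] w 0.62
  shift m [ 0.0138  0.0001 -0.    ] twist now 0.05
```

>>> carry_out --pt "62 0.014 0 0 0" --pt "62 0 0 0 0" --pt "45 0 0 0 0" --pt "35 0 0 0 0" --pt "20 0 0 0 0" --grip_force 45

```text
time: 15.3
tool_pos: [575.5, 59.1, 89.3]
tcp_rot: [-1.142, 1.25, 1.141]
force: [-0.2, 1.2, 2.7]
grip_width: 0.297
```

>>> carry_out --pt "20 0 0 0 0" --pt "20 0 0 0 0" --pt "20 0 0 0 0" --pt "20 0 0 0 0"

```text
time: 15.7
tool_pos: [575.3, 59.1, 88.7]
tcp_rot: [-1.142, 1.25, 1.142]
force: [-0.1, 1.6, 3.3]
grip_width: 0.297
```

```bash
python3 - <<'E'
from h import *
rel((575,58.5,88))
f=vision.grab_frame("scene")
print([(round(m["p"],2),atz(f,m["centre"],118).round(1)) for m in vision.spot_point("scene","board_line")[:2]])
# blue line pixels
im=f["image"].astype(int);m=(im[:,:,2]-im[:,:,0]>25)&(im[:,:,2]-im[:,:,1]>15);m[:,:140]=0;m[:,260:]=0;m[:190]=0;m[260:]=0
ys,xs=np.nonzero(m);print(len(xs))
P=np.array([atz(f,(x,y),118)[:2] for x,y in zip(xs,ys)]);print(np.polyfit(P[:,0]-560,P[:,1],1),P.min(0),P.max(0))
E
```

```text
t 15.7 pos [575.3  59.1  88.7] x [ 0.001  0.    -1.   ] z [0.091 0.996 0.   ] F [-0.1  1.6  3.3] w 0.297
  shift m [ 0.0007  0.0003 -0.0007] twist now 0
[(0.79, array([ 541.7, -266.7,  118. ]))]
28
[-9.96939320e-02 -2.70732888e+02] [ 486.00130178 -276.01876248] [ 605.27711162 -262.43334839]
```

>>> carry_out --pt "20 0 0 0.003 0" --pt "20 0 0 0.005 0" --pt "20 0 0 0.007 0" --pt "20 0 0 0.008 0" --pt "20 0 0 0.008 0"

```text
time: 16.3
tool_pos: [577.7, 87.6, 87.8]
tcp_rot: [-1.142, 1.255, 1.14]
force: [-1.4, -5.8, 2.7]
grip_width: 0.293
```

>>> carry_out --pt "20 0 0 0.009 0" --pt "20 0 0 0.009 0" --pt "20 0 0 0.009 0" --pt "20 0 0 0.009 0" --pt "20 0 0 0.009 0"

```text
time: 16.8
tool_pos: [581.7, 133.3, 87.7]
tcp_rot: [-1.142, 1.254, 1.141]
force: [0.3, -4.9, 0.5]
grip_width: 0.298
```

>>> carry_out --pt "20 0 0 0.009 0" --pt "20 0 0 0.009 0" --pt "20 0 0 0.009 0" --pt "20 0 0 0.008 0" --pt "20 0 0 0.005 0"

```text
time: 17.3
tool_pos: [585.3, 175.7, 88.3]
tcp_rot: [-1.142, 1.25, 1.143]
force: [-0.9, -3.6, -0.3]
grip_width: 0.296
```

>>> carry_out --pt "20 0 0 0.003 0" --pt "20 0 0 0 0" --pt "20 0 0 0 0"

```text
time: 17.6
tool_pos: [585.8, 178.5, 88.5]
tcp_rot: [-1.141, 1.249, 1.143]
force: [-0.0, 1.2, -0.2]
grip_width: 0.296
```

```bash
python3 - <<'E'
from h import *
rel((575,58.5,88))
g=vision.grab_frame("scene");f=vision.grab_frame("top")
for c,ff in(("top",f),("scene",g)):
 for t,z in(("board_line",118),("rack_edge",100),("cheese_mid",118),("cheese_back",118)):
  print(c,t,[(round(m["p"],2),np.round(m["centre"],1),atz(ff,m["centre"],z).round(1)) for m in vision.spot_point(c,t)[:2]])
A=f["image"][120:260,290:390];B=g["image"][165:305,155:275]
s=4.2;im=cv2.resize(np.hstack([A,B[:, :90]])[:,:,::-1],None,fx=s,fy=s,interpolation=cv2.INTER_CUBIC).copy()
cv2.imwrite("pics/c6.png",im)
E
```

```text
t 17.6 pos [585.8 178.5  88.5] x [ 0.     0.002 -1.   ] z [0.09  0.996 0.002] F [-0.   1.2 -0.2] w 0.296
  shift m [ 4.000e-04 -1.000e-04 -1.205e-01] twist now 0
top board_line [(0.8, array([341.6, 184.9]), array([ 554.3, -146. ,  118. ])), (0.55, array([ 96.2, 232. ]), array([461.8, 409.5, 118. ]))]
top rack_edge []
top cheese_mid []
top cheese_back [(0.93, array([399.1, 305.7]), array([ 282.1, -255.2,  118. ])), (0.7, array([319.4, 190.4]), array([542.9, -94.8, 118. ]))]
scene board_line [(0.95, array([210.1, 224.4]), array([ 557.6, -148.2,  118. ]))]
scene rack_edge [(0.3, array([158. , 234.5]), array([ 578.1, -288.7,  100. ]))]
scene cheese_mid [(0.58, array([261. , 223.5]), array([554.5, -11.5, 118. ])), (0.47, array([325.3, 316. ]), array([815.6, 142.3, 118. ]))]
scene cheese_back [(0.49, array([180.1, 185.1]), array([ 413.7, -253.2,  118. ]))]
```

View pics/c6.png

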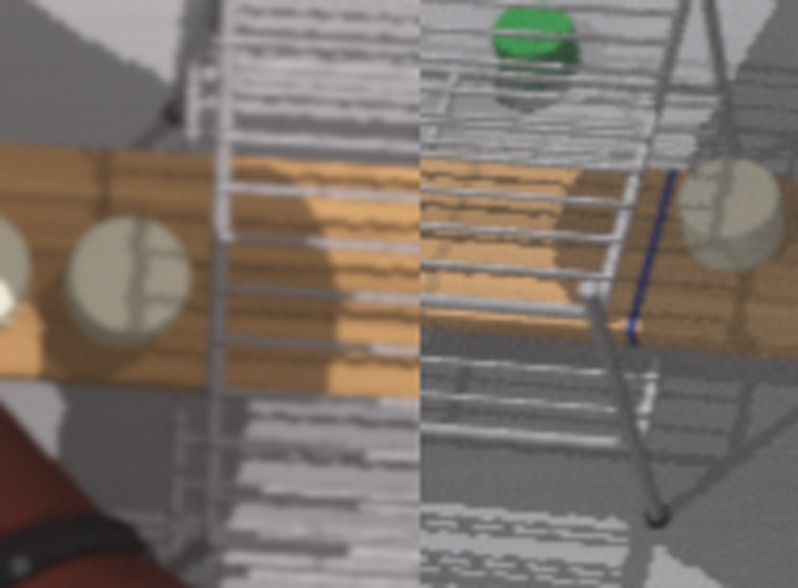

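```bash
python3 - <<'E'
from h import *
np.set_printoptions(precision=1,suppress=True)
g=vision.grab_frame("scene");f=vision.grab_frame("top")
T=lambda u,v,z:atz(f,(290+u/4.2,120+v/4.2),z)
S=lambda u,v,z:atz(g,(155+(u-420)/4.2,165+v/4.2),z)
print("rail top",[T(*p,98) for p in((193,65),(190,135),(180,410),(176,480))])
print("rail scene",[S(*p,98) for p in((656,360),(641,440))])
print("foot",T(172,112,0),S(657,517,0))
print("line scene",S(672,172,118),S(634,320,118))
print("upper edge top",T(226,5,236),T(213,390,236),"scene",S(608,270,236),S(650,110,236))
# expected blue line from grip
s=ctrl.state();z=R.from_rotvec(s["tcp_rot"]).as_matrix()[:,2];print("line by grip",s["tool_pos"]-327*z)
# rail detail: profile in scene across rail rows 252..268
G=g["image"].mean(2)
for r in(253,258,263,267): print(r,G[r,198:220].astype(int))
H=f["image"].mean(2)
for r in(138,145,148,222,228,232): print(r,H[r,326:348].astype(int))
E
```

```text
rail top [array([ 680.5, -142.4,   98. ]), array([ 639.2, -138.5,   98. ]), array([ 482.7, -124.7,   98. ]), array([ 444.2, -120.6,   98. ])]
rail scene [array([ 628.4, -139.8,   98. ]), array([ 685.2, -142.2,   98. ])]
foot [ 686.5 -142.3    0. ] [ 685.  -146.5    0. ]
line scene [ 493.1 -142.1  118. ] [ 612.1 -152.5  118. ]
upper edge top [ 659.9 -139.6  236. ] [ 468.6 -122.7  236. ] scene [ 660.3 -142.5  236. ] [ 543.8 -133.6  236. ]
line by grip [ 556.2 -148.    88.3]
253 [132 110  88  84  85  92 100  93  85  83  93 115 120 102  86  84  81  82
  82  83  82  85]
258 [ 87  86  89  91  87  83  81  92  85  94 129 165 155 112  90  85  87  93
  93  93  98  98]
263 [105 107 113 105  94  87  84  86 111 128 132 121 104 101 100 101 103 101
 100 102 100  99]
267 [102 103  98 103  97  93  90  85  84 116 128 105  98  99  98  95  89  90
  96  87  85  88]
138 [109 122 141 157 154 135 107  96 116 144 154 144 140 149 150 142 138 151
 161 161 163 163]
145 [102  99  89  72  63  64  71  89 125 154 161 154 142 134 137 142 149 161
 165 161 159 163]
148 [ 98  89  77  63  52  50  57  82 122 149 146 128 110 105 107 121 144 162
 160 141 118 108]
222 [76 76 77 76 75 78 87 88 84 80 80 78 78 83 93 97 90 82 79 79 81 91]
228 [76 76 75 76 78 85 92 91 84 79 77 77 77 84 93 96 90 82 79 80 81 88]
232 [ 76  75  76  77  77  79  80  82  79  79  76  76  79  86  95  97  90  83
  81  84 102 126]
```

The rail's yaw of about 5.2° matches the board's. At the board, the rail's outer face is at y about -128.7 and the line at -147.6, so I draw 19 mm more.

>>> carry_out --pt "20 0 0 0.004 0" --pt "20 0 0 0.006 0" --pt "20 0 0 0.005 0" --pt "20 0 0 0.004 0" --pt "20 0 0 0 0"

```text
time: 18.7
tool_pos: [587.3, 197.4, 88.3]
tcp_rot: [-1.142, 1.25, 1.143]
force: [-1.2, -1.1, -0.9]
grip_width: 0.297
```

>>> carry_out --pt "20 0 0 0 0" --pt "20 0 0 0 0" --pt "20 0 0 0 0"

```text
time: 19.0
tool_pos: [587.4, 197.3, 88.5]
tcp_rot: [-1.142, 1.249, 1.143]
force: [-1.2, 2.3, -1.1]
grip_width: 0.296
```

```bash
python3 - <<'E'
from h import *
np.set_printoptions(precision=1,suppress=True)
g=vision.grab_frame("scene");f=vision.grab_frame("top")
s=ctrl.state();z=R.from_rotvec(s["tcp_rot"]).as_matrix()[:,2];print(s["time"],s["tool_pos"],z,s["force"],s["grip_width"],"line by grip",s["tool_pos"]-327*z)
for c,ff in(("top",f),("scene",g)):
 print(c,[(round(m["p"],2),atz(ff,m["centre"],118).round(1)) for m in vision.spot_point(c,"board_line")[:1]],[(round(m["p"],2),atz(ff,m["centre"],136).round(1)) for m in vision.spot_point(c,"cheese_front")[:2]])
im=g["image"].astype(int);m=(im[:,:,2]-im[:,:,0]>20)&(im[:,:,2]-im[:,:,1]>12);m[:,:190]=0;m[:,240:]=0;m[:200]=0;m[242:]=0
ys,xs=np.nonzero(m);P=np.array([atz(g,(x,y),118)[:2] for x,y in zip(xs,ys)]);print(len(xs),np.polyfit(P[:,0]-556,P[:,1],1))
B=g["image"][165:305,155:335]
cv2.imwrite("pics/c7.png",cv2.resize(B[:,:,::-1],None,fx=4.2,fy=4.2,interpolation=cv2.INTER_CUBIC))
E
```

```text
19.1 [587.5 197.3  88.6] [0.1 1.  0. ] [-0.1  3.4 -0.9] 0.29489322198514695 line by grip [ 558.  -128.4   88.2]
top [(0.83, array([ 562.7, -126.1,  118. ]))] [(0.61, array([452.4, 397.6, 136. ]))]
scene [(0.83, array([ 562.6, -124.8,  118. ]))] [(0.66, array([451.7, 409. , 136. ])), (0.52, array([536.5,  -0.9, 136. ]))]
25 [  -0.1 -130.1]
```

View pics/c7.png

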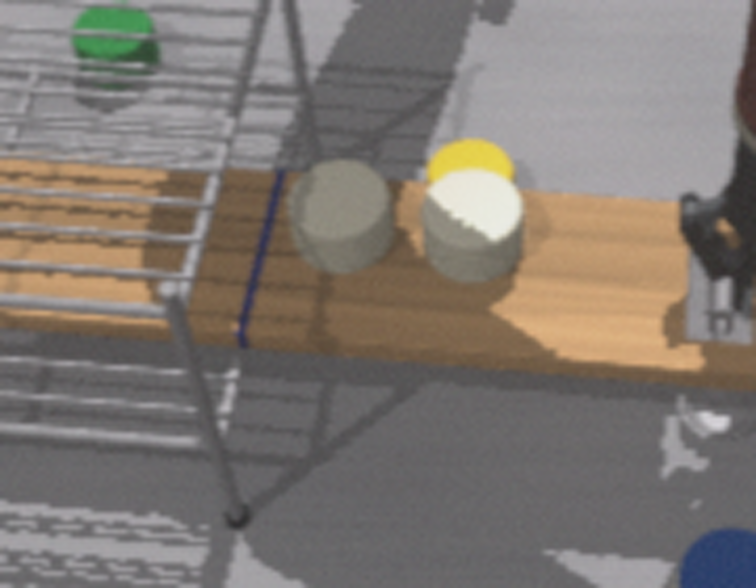

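The blue line meets the rail's outer edge at crop (241,345). Both remaining cheeses stand upright at (340,215) and (472,225), and the board is level in the grip. I'm handing in.

```bash
python3 -c "
from h import *
s=ctrl.state();print(s['joint_velocities'].round(4),s['grip_width'])
print(ctrl.hand_in())"
```

```text
[-0.0003  0.0012  0.0041  0.0001  0.0042  0.0028  0.0018] 0.29691912154286554
the job is handed in; nothing more can be done
None
```

I put the front cheese in the middle of the scale's pan, then drew the board out by its end bar. I handed in at about 19 s, still holding it; the hand-in gave no verdict.

- **Blue line:** it measured y = -128 to -130, worked out from the grip position and the line's pixels. The rack's outer edge is about -129. The final picture shows line and rail in line.
- **Disagreement on the line:** the networks put it 3–4 mm farther out, at -125 to -126. That is still inside the 8 mm limit.
- **Board:** it looked level in the last picture, its yaw matched the rack's at about 5°, and the arm was practically still. I did not measure the inner end resting on the rack separately.
- **Other two cheeses:** both stood upright on the board in the last picture. I judged their places by eye, not by measurement.
- **Front cheese:** it stood upright inside the pan's ring when I checked after release, and the needle had moved. In the last check the top camera put it about 6 mm from the pan centre. The scene camera put it about 13 mm off, but the network is noisy there and the earlier picture showed about 4 mm.
- **Moulds, salt jar and skimmer:** nothing in the moves came near them, but I did not measure them again at the end.

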